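# Top up the can rack from the scuttle tray

## Robot

A 7-joint arm with a two-finger parallel gripper is mounted at the origin on a cart in front of the work surface, level with it; the furniture and walls round the work are solid. World frame = base frame: x ahead of the robot, y to its left, z up, the work surface at z = 0. Lengths are in m, angles in rad, forces in N, time in s.
With the tool pointing down it reaches from about 0.425 to 0.875 m from the base axis. Payload 4.7 kg.
Tool frame: the origin (TCP) lies where the fingers leave the gripper's body, on its centre line; the fingertips stand 70 mm ahead of it and the grasp point (between the pads) lies 51 mm ahead of it; z points along the fingers, y is the line along which they close (so a half turn about z gives the same grasp; the last joint's range is limited). The gripper opens to 87 mm and grips with 3 to 60 N. Pads are 19 mm wide; open, the fingers measure 117 mm over their backs; the gripper's body (75 mm by 190 mm) begins 51 mm behind the grasp point.
Start: joints at [1.254, 0.321, -0.07, 1.45, 0.023, 1.371, -0.057], TCP at [0.211, -0.615, 0.292] pointing down, gripper open.
Joint ranges: [-2.86, 2.86], [-0.3, 2.09], [-1.38, 1.24], [0.06, 2.45], [-1.56, 4.7], [0.09, 2.05], [-2.69, 2.69]. Speed limits (rad/s): [2.57, 2.57, 3.14, 3.14, 3.14, 3.14, 3.14].

## Interface

Orientations are given as a rotation vector (axis times angle).
In Python, from bench import ctrl gives the robot as it stands.
- The arm moves only by the tool play_rows, never from a script. Its argument "increments" is a list that holds one entry, the list of rows, each a list of 7 numbers: the shift along the tool's x, y, z as a fraction of full scale, then the turn, a rotation vector about the tool's x, y, z as a fraction of full scale, then the gripper command: -1 is shut, 1 is fully open, values between are in proportion. A call has 1 to 8 rows; each row is the pose to reach, as a shift and turn from the pose commanded when the call began, along the tool's axes at that moment; what a row does not reach only later rows make up. Full scale, the value 1, is 0.1 m for a shift and 90 degrees for a turn. A row lasts 1/10 s, in which the tool goes at most 50 mm and 8.59 degrees, less where a joint would pass 70% of its speed; a pose out of reach is approached as far as the arm can. A call with a number of a shift or a turn outside -1 to 1 is refused whole. A call with a gripper value outside its range is refused whole. The fingers move at their own pace and stop on an object; "squeeze" is the grip in N (left out, the last holds). Time passes only in rows, so rows that repeat a pose let the fingers close. It gives the time, the measured TCP pose, the force, the opening and the grip force at its end, in the units of the state.
- ctrl.get_state(): the state, without advancing time (a new reading comes with each control period).
- ctrl.get_image(name): name is "scene" or "side" or "wrist"; returns the picture (480x640x3 uint8, red, green, blue); there is no depth.
- ctrl.get_calibration(name): a dict with "vertical_fov" (degrees; the focal length in pixels is half the picture's height over the tangent of half this angle, whatever the lens; pixels are square), "cx", "cy" (the principal point, pixels), "dist_coeffs" ([k1, k2, p1, p2, k3] as OpenCV has them; the pictures are not rectified), "R" (3x3) and "t" (3): a world point X has camera coordinates R X + t; the wrist camera has in their place "T_tool_cam" (4x4, takes a point from camera to tool coordinates, whose origin is the TCP and whose axes are the flange's). Camera axes: x right, y down, z forward; pixel columns grow to the right and rows downward; lengths in m; the calibration is good to about 2 mm. A picture is of the moment at which its call begins: read the wrist's pose just before it. get_calibration takes no time and is no camera call.
- ctrl.close_job(): hands the job in; it is judged then, once.
The state is a dict: "time": time; "joint_positions": joint angles; "qd": joint speeds; "joint_torque": joint torques, N m; "position": TCP position; "tool_rot": TCP orientation; "ft_force": force on the tool from outside, world axes, zero at the start; "torque": the same for the moment, N m; "grip_width": opening from 0.0 (shut) to 1.0 (fully open); "grip_force": force on a finger pad.
Only numpy, scipy, OpenCV 4.12 (cv2) and the standard library are available. Lean on these libraries where they do the work, as an engineer would, in place of code of your own. Each camera call takes 0.05 s, during which the arm holds its last target. There are 200 camera calls.

## Task

Top up the can rack with the two cans in the scuttle tray. Carry the tray by its bail, set it down with its turned-down lip hooked over the brass sill rod of the rack and its tail resting on the worktop, and let go; then take it by the tail handle and, keeping the lip on the sill, tip it until both cans have rolled into the rack behind the one already there. Lower the empty tray until its tail is back on the worktop, still hooked on the sill, and let go; leave the tumbler, jigger and bowl alone.

Things in the scene. Friction and masses are not known exactly. Their poses are not given: they have to be found in the camera images.
- tray: Cream enamelled steel scuttle tray with brass edges, 150 mm long (x), 148 wide (y), 0.33 kg empty. Origin on its underside at mid-length; +x to the open edge, z up. 50 mm lips on the tail (-x) and both sides. Floor 3 mm thick, rising 10 mm to the open edge when it stands on the worktop, so its two cans (0.28 kg each) lie back against the tail lip.
- tray_lip (a point): Middle of the end of the tray's open edge, on top of the floor, 75 mm along +x from the tray's origin, 13 mm above it; axes as the tray. Right below it the floor ends in a lip 3 mm thick turned down 11 mm, on which the tray stands. The last 22 mm of the floor is a bare tongue 134 mm wide: the side lips end before it.
- tray_tail (a point): Middle of the tail handle: wooden bar 13 mm thick, 90 mm long, parallel to the tray's y, fixed 44 mm behind the tail lip (119 mm behind the tray's origin, 58 mm above its underside). Axes as the tray. Grip it from above, fingers closing along the tray's x. While the tray is hooked on the rack it is about 40 mm above the worktop.
- bail_grip (a point): Middle of the bail's grip: wooden bar 16 mm thick, 96 mm long, parallel to the tray's y, over the middle of the tray, 142 mm above its underside when the bail is upright. Grip it from above, fingers closing along the tray's x. Turns with the bail (x, z axes as the tray's when upright).
- bail (a joint): Lean of the bail, rad: 0 upright, positive towards the open edge, stops at -0.8 and 0.8. Its pivots are on the tray's sides, 8 mm behind the origin, 78 mm above the underside, 64 mm below the grip. Slight friction: it stays where it is left. Hung from it the tray swings to rest open edge up (8 to 16 degrees), so the bail cannot tip it.
- can_0_mid (a point): Middle of a dark blue slim drink can, 53 mm diameter, 135 mm long, lying across the tray at its tail. Cans roll out once the tray floor slopes down to the open edge by 10 to 20 degrees (the tray turned some 0.6 to 0.75 rad from how it stands hooked); tip slowly; z along the can's axis.
- can_1_mid (a point): Middle of the second such can in the tray, nearer the open edge; z along the can's axis.
- can_2_mid (a point): Middle of the like can that already lies at the front of the rack; z along the can's axis.
- rack_sill (a point): Top of the middle of the can rack's sill rod (brass, 8 mm thick, along y), 51 mm above the worktop; +x points into the rack, the way cans roll, z up. Hooked: tray x along this x, tray_lip 8 to 16 mm past the rod in x and centred in y, floor resting on the rod, tail edge on the worktop (tray pitched about 18 degrees, open edge up).
- rack_floor (a point): Middle of the ramp of the can rack, axes as rack_sill. Fixed black wire gravity-feed rack for three cans lying across: ramp falls 9 degrees from 17 mm below the rod to a stop 192 mm past it; channel 143 mm wide, sides 92 mm high. Flared guides 80 mm high reach 37 mm before the rod; the tray's sides fit between them with 6 mm to spare each side.
- tumbler: Glass tumbler with ice, 73 mm wide, 100 mm high, on the stack of black coasters at the right; bystander. Origin under its middle.
- jigger: Brass jigger, 47 mm wide, 101 mm high, standing at the right; bystander. Origin under its middle.
- gold_bowl: Small gold glass bowl, 120 mm wide, 72 mm high, behind the rack; bystander. Origin under its middle.

How it is judged:
By the outcome, as a careful person would: the job done as asked, in the order asked, and still so for the second after the job is handed in, with the robot touching nothing.
It also fails if it takes over 72 s, if anything falls off the work surface, if the arm or the gripper's body presses on something with over 40 N, if the wrist force passes 120 N, or if a joint passes its speed limit or range.

## Working session

There is one attempt and no reset: what is moved stays moved. The work goes in short steps, Python scripts to look and compute and a tool call to move; the robot and the scene stay as the last step left them, time stands still between calls to the robot, and variables do not carry over. Pictures are saved under pics/ and viewed, at most 10 in all, crops included, and the job is handed in when it is done.

Besides the shell and the picture viewer there is one more tool, called after "Emit:" as name(argument=value, ...) on one line, values as JSON. play_rows: Moves the arm, as the interface text tells. Shift numbers are shares of 0.1 m and turn numbers shares of 90 degrees, none past 1 either way. Its arguments: {"type":"object","properties":{"increments":{"type":"array"},"squeeze":{"type":"number"}},"required":["increments"]}

```bash
ls; mkdir -p pics; python3 - <<'E'
from bench import ctrl
import cv2,numpy as np
s=ctrl.get_state(); print({k:np.round(v,3) for k,v in s.items()})
for n in ["scene","side"]:
    im=ctrl.get_image(n); cv2.imwrite(f"pics/{n}0.png",im[...,::-1])
    c=ctrl.get_calibration(n); print(n,{k:np.round(v,4).tolist() for k,v in c.items()})
print(ctrl.get_calibration("wrist"))
E
```

```text
pics
{'time': np.float64(0.0), 'joint_positions': array([ 1.254,  0.322, -0.07 ,  1.452,  0.023,  1.371, -0.057]), 'qd': array([-0.001, -0.   ,  0.   ,  0.   ,  0.   , -0.   ,  0.   ]), 'joint_torque': array([-1.0000e-03, -4.9128e+01, -4.0500e-01, -3.1253e+01, -6.4000e-02,
        4.4000e-02,  0.0000e+00]), 'position': array([ 0.211, -0.614,  0.291]), 'tool_rot': array([-3.097e+00, -5.170e-01,  1.000e-03]), 'ft_force': array([-0.858,  0.396, -0.413]), 'torque': array([ 0.024,  0.003, -0.017]), 'grip_force': np.float64(0.0), 'grip_width': np.float64(0.997)}
scene {'vertical_fov': 52.5856, 'cx': 321.8582, 'cy': 231.3343, 'dist_coeffs': [0.0232, 0.0, 0.0, 0.0, 0.0], 'R': [[-0.8277, -0.5612, -0.0079], [-0.3682, 0.5535, -0.747], [0.4236, -0.6154, -0.6648]], 't': [0.5099, 0.2484, 1.2023]}
side {'vertical_fov': 42.5923, 'cx': 332.1592, 'cy': 250.7259, 'dist_coeffs': [-0.1899, 0.0, 0.0, 0.0, 0.0], 'R': [[-0.9996, 0.027, -0.0016], [0.0173, 0.5932, -0.8048], [-0.0208, -0.8046, -0.5935]], 't': [0.5567, 0.0146, 1.604]}
{'vertical_fov': 59.363140652896675, 'cx': 317.4430558003016, 'cy': 241.98409720663471, 'dist_coeffs': array([0.00346296, 0.        , 0.        , 0.        , 0.        ]), 'T_tool_cam': array([[ 6.33199544e-04, -9.54126645e-01, -2.99402645e-01,
         8.29314255e-02],
       [ 9.99999584e-01,  4.07672121e-04,  8.15719068e-04,
        -1.50499315e-03],
       [-6.56241187e-04, -2.99403037e-01,  9.54126507e-01,
        -9.30926834e-02],
       [ 0.00000000e+00,  0.00000000e+00,  0.00000000e+00,
         1.00000000e+00]])}
```

View pics/scene0.png

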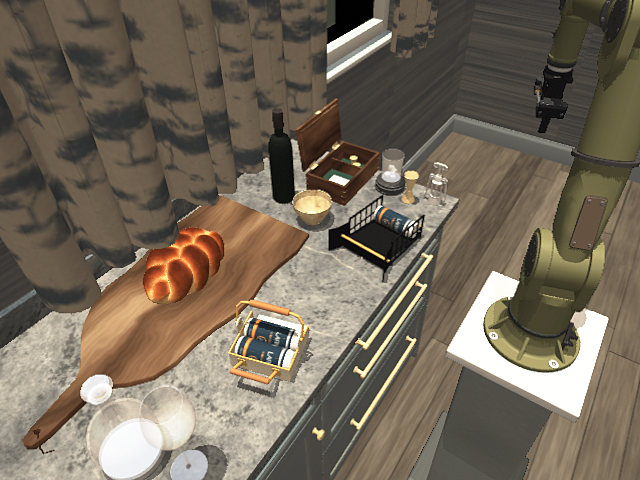

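View pics/side0.png

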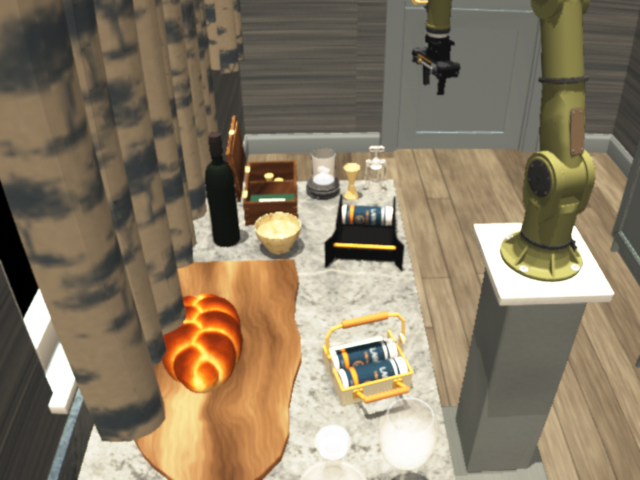

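The scene view shows the tray at about (265,345), with its bail grip at (265,308) and tail handle at (250,378). The rack sill is near (365,248). In the side view the bail is at (362,320), the tail handle at (385,393) and the sill at (365,246). I'll enlarge these areas to read the endpoints.

```bash
python3 - <<'E'
import cv2,numpy as np
a=cv2.imread("pics/scene0.png");b=cv2.imread("pics/side0.png")
cr=lambda i,x,y:cv2.resize(i[y:y+100,x:x+133],(400,300),interpolation=cv2.INTER_CUBIC)
o=np.vstack([np.hstack([cr(a,205,292),cr(a,310,190)]),np.hstack([cr(b,300,308),cr(b,300,180)])])
cv2.imwrite("pics/z0.png",o)
for n,i in(("scene",a),("side",b)):
    h=cv2.cvtColor(i,cv2.COLOR_BGR2HSV)
    m=cv2.inRange(h,(5,150,120),(30,255,255))
    k,l,s,c=cv2.connectedComponentsWithStats(m)
    for j in range(1,k):
        if s[j,4]>25 and s[j,0]>215:
            p=np.argwhere(l==j)[:,::-1].astype(np.float32);print(n,s[j],c[j].round(1),[np.round(q,1) for q in cv2.minAreaRect(p)], i[l==j].mean(0).round())
E
```

```text
scene [379 208   9  14  38] [381.9 213.1] [array([381.5, 213.6]), array([ 3.5, 15.3]), np.float64(31.6)] [ 77. 152. 231.]
scene [341 234  34  21  37] [356.7 244.2] [array([357.4, 244.7]), array([38.1,  2.2]), np.float64(31.5)] [ 74. 146. 208.]
scene [245 300  45  15 180] [269.3 307.4] [array([267.4, 306.5]), array([45.1,  6.1]), np.float64(14.0)] [ 82. 143. 219.]
scene [236 302   7  19  37] [237.3 309.9] [array([236.9, 310.3]), array([ 4.4, 19. ]), np.float64(18.4)] [ 68. 138. 193.]
scene [291 314  15  28  59] [300.6 327.2] [array([299.7, 326.2]), array([28.8,  8.4]), np.float64(70.9)] [ 73. 155. 214.]
scene [243 319  18  38 121] [250.1 337.3] [array([250.3, 337.2]), array([ 4.7, 39.4]), np.float64(25.2)] [ 81. 169. 241.]
scene [232 321  15  27  31] [239.3 333.5] [array([239., 334.]), array([ 0.9, 29.5]), np.float64(26.6)] [ 73. 153. 211.]
scene [233 358  13  12  52] [240.1 363.3] [array([239.9, 364.8]), array([ 9. , 12.2]), np.float64(29.1)] [ 66. 132. 185.]
scene [230 368  50  16 186] [258.4 375.7] [array([254.9, 376.6]), array([14.5, 49. ]), np.float64(86.1)] [ 78. 141. 211.]
side
[... 374 characters left out ...]
 17  52] [351.2 213.3] [array([351.5, 214. ]), array([16.,  3.]), np.float64(90.0)] [ 67. 170. 231.]
side [333 242  63   8 264] [363.  245.7] [array([364. , 245.7]), array([62.1,  4.7]), np.float64(2.9)] [ 71. 184. 221.]
side [337 314  67  20 262] [369.5 320.7] [array([370.8, 321.3]), array([66.3, 17.5]), np.float64(5.2)] [ 82. 177. 237.]
side [326 329   8  31  63] [327.9 345.8] [array([328.4, 343.7]), array([ 6. , 30.3]), np.float64(5.9)] [ 88. 206. 246.]
side [341 349  24  40 196] [350.4 368.9] [array([347.9, 369.8]), array([42.1, 13.7]), np.float64(61.5)] [ 72. 193. 246.]
side [353 379  55  24 361] [382.9 391.7] [array([379.7, 391.2]), array([15., 54.]), np.float64(75.6)] [ 82. 185. 238.]
```

View pics/z0.png

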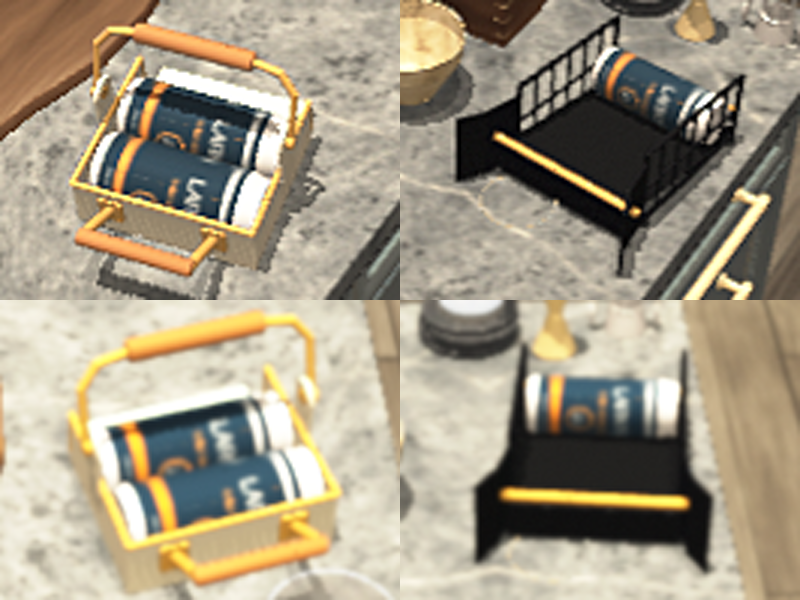

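The crops give clear endpoints for the bail grip, tail handle and sill rod in both views. The tray's open edge faces away from the side camera, towards the rack. I'll triangulate these points.

```bash
cat > h.py <<'E'
import numpy as np,cv2
from bench import ctrl
from scipy.spatial.transform import Rotation as Ro
def ray(n,px,st=None):
    c=ctrl.get_calibration(n); f=240/np.tan(np.radians(c["vertical_fov"])/2)
    K=np.array([[f,0,c["cx"]],[0,f,c["cy"]],[0,0,1]])
    u=cv2.undistortPoints(np.array([[px]],float),K,np.array(c["dist_coeffs"],float))[0,0]
    d=np.array([*u,1.])
    if n=="wrist":
        T=np.array(c["T_tool_cam"]);W=Ro.from_rotvec(st["tool_rot"]).as_matrix()
        return W@T[:3,3]+st["position"],W@T[:3,:3]@d
    R=np.array(c["R"]);return -R.T@np.array(c["t"]),R.T@d
def tri(rs):
    A=0;b=0
    for o,d in rs:
        d=d/np.linalg.norm(d);P=np.eye(3)-np.outer(d,d);A=A+P;b=b+P@o
    x=np.linalg.solve(A,b);return x,[round(1000*np.linalg.norm(np.cross(x-o,d/np.linalg.norm(d))),1) for o,d in rs]
def onz(r,z): o,d=r;return o+d*(z-o[2])/d[2]
def delta(p,rv,st=None):
    """shift (tool axes, /0.1) and turn (/90deg) from measured state to target tcp pose"""
    st=st or ctrl.get_state();W=Ro.from_rotvec(st["tool_rot"])
    return np.round(W.inv().apply(np.array(p)-st["position"])/.1,3),np.round((W.inv()*Ro.from_rotvec(rv)).as_rotvec()/(np.pi/2),3)
def down(xdir_deg):
    """tool pointing down with its y (closing) axis along heading"""
    a=np.radians(xdir_deg);y=np.array([np.cos(a),np.sin(a),0]);z=np.array([0,0,-1.]);x=np.cross(y,z)
    return Ro.from_matrix(np.c_[x,y,z])
E
python3 - <<'E'
from h import *
P=dict(bailL=((249.6,303),(342.6,324)),bailR=((289.1,312.3),(388.1,314.7)),tailL=((230.9,371.3),(363.8,400.3)),tailR=((268.8,382),(409,389)),sillL=((342.3,235.3),(334.2,244.7)),sillR=((387.8,260.7),(395.4,247.7)))
X={}
for k,(a,b) in P.items():
    X[k],e=tri([ray("scene",a),ray("side",b)]);print(k,X[k].round(4),e)
for k in("bail","tail","sill"):
    d=X[k+"R"]-X[k+"L"];m=(X[k+"R"]+X[k+"L"])/2
    # L is tray +y side?  x axis = y cross z
    y=-d/np.linalg.norm(d)
    print(k,m.round(4),"len",np.linalg.norm(d).round(4),"heading_x",np.degrees(np.arctan2(-y[0],y[1])).round(1))
st=ctrl.get_state();W=Ro.from_rotvec(st["tool_rot"]).as_matrix();print(W.round(3))
E
```

```text
bailL [0.5461 0.3924 0.1399] [np.float64(2.0), np.float64(2.0)]
bailR [0.4552 0.3649 0.1386] [np.float64(0.4), np.float64(0.4)]
tailL [0.5097 0.5117 0.0524] [np.float64(2.1), np.float64(2.1)]
tailR [0.4217 0.4885 0.0559] [np.float64(0.9), np.float64(0.9)]
sillL [ 0.5507 -0.0102  0.04  ] [np.float64(1.5), np.float64(1.5)]
sillR [0.3938 0.0025 0.0352] [np.float64(2.7), np.float64(2.7)]
bail [0.5006 0.3787 0.1393] len 0.095 heading_x -73.2
tail [0.4657 0.5001 0.0541] len 0.0911 heading_x -75.3
sill [ 0.4723 -0.0038  0.0376] len 0.1575 heading_x -94.6
[[ 0.946  0.325 -0.001]
 [ 0.325 -0.946  0.002]
 [-0.    -0.002 -1.   ]]
```

The sill height came out low, at 38 mm instead of 47 mm, so I'll look at the rack with the wrist camera on the way past. First move: go above the rack with the orientation unchanged.

Emit:
play_rows(increments=[[[0.45,-0.33,0,0,0,0,1],[0.9,-0.66,0,0,0,0,1],[0.9,-0.66,0,0,0,0,1]]])

```text
time: 0.4
position: [0.2799, -0.5179, 0.292]
tool_rot: [-3.094, -0.53, -0.004]
ft_force: [0.4, 0.7, 0.9]
grip_width: 0.999
grip_force: 0.0
```

Emit:
play_rows(increments=[[[0.45,-0.33,0,0,0,0,1],[0.9,-0.66,0,0,0,0,1],[0.9,-0.66,0,0,0,0,1]]])

```text
time: 0.7
position: [0.3429, -0.4259, 0.2923]
tool_rot: [-3.094, -0.531, -0.003]
ft_force: [0.6, 0.0, 0.5]
grip_width: 1.002
grip_force: 0.0
```

Emit:
play_rows(increments=[[[0.45,-0.33,0,0,0,0,1],[0.9,-0.66,0,0,0,0,1],[0.9,-0.66,0,0,0,0,1]]])

```text
time: 1.0
position: [0.4059, -0.3342, 0.2923]
tool_rot: [-3.094, -0.531, -0.003]
ft_force: [0.1, -0.1, 0.5]
grip_width: 0.999
grip_force: 0.0
```

Emit:
play_rows(increments=[[[0.45,-0.33,0,0,0,0,1],[0.9,-0.66,0,0,0,0,1],[0.9,-0.66,0,0,0,0,1]]])

```text
time: 1.3
position: [0.469, -0.2424, 0.2924]
tool_rot: [-3.094, -0.531, -0.003]
ft_force: [-0.2, -0.5, 1.1]
grip_width: 0.997
grip_force: 0.0
```

Emit:
play_rows(increments=[[[0.2,-0.45,0,0,0,0,1],[0.45,-0.95,0,0,0,0,1],[0.45,-0.95,0,0,0,0,1],[0.45,-0.95,0,0,0,0,1]]])

```text
time: 1.7
position: [0.4777, -0.1426, 0.2923]
tool_rot: [3.097, 0.523, -0.0]
ft_force: [-0.1, -0.2, 0.5]
grip_width: 1.002
grip_force: 0.0
```

Emit:
play_rows(increments=[[[0.2,-0.45,0,0,0,0,1],[0.45,-0.95,0,0,0,0,1],[0.45,-0.95,0,0,0,0,1],[0.45,-0.95,0,0,0,0,1]]])

```text
time: 2.1
position: [0.4894, -0.0397, 0.2922]
tool_rot: [3.098, 0.519, -0.0]
ft_force: [-1.2, -0.5, 0.3]
grip_width: 0.999
grip_force: 0.0
```

```bash
cat > snap.py <<'E'
import sys,json
from h import *
s=ctrl.get_state();n=sys.argv[1];cam=sys.argv[2] if len(sys.argv)>2 else "wrist"
cv2.imwrite(f"pics/{n}.png",ctrl.get_image(cam)[...,::-1])
json.dump({k:np.array(v).tolist() for k,v in s.items()},open(f"pics/{n}.json","w"))
E
python3 snap.py w1
```

Emit:
play_rows(increments=[[[0.18,-0.49,0,0,0,0,1],[0.37,-0.98,0,0,0,0,1],[0.37,-0.98,0,0,0,0,1],[0.37,-0.98,0,0,0,0,1]]])

```text
time: 2.55
position: [0.4927, 0.0643, 0.2921]
tool_rot: [3.098, 0.517, -0.001]
ft_force: [-0.7, -0.8, -0.3]
grip_width: 1.001
grip_force: 0.0
```

Emit:
play_rows(increments=[[[0.18,-0.49,0,0,0,0,1],[0.37,-0.98,0,0,0,0,1],[0.37,-0.98,0,0,0,0,1],[0.37,-0.98,0,0,0,0,1]]])

```text
time: 2.95
position: [0.4963, 0.1686, 0.2918]
tool_rot: [3.098, 0.516, -0.001]
ft_force: [0.5, -1.3, -0.3]
grip_width: 0.998
grip_force: 0.0
```

Emit:
play_rows(increments=[[[0.18,-0.49,0,0,0,0,1],[0.37,-0.98,0,0,0,0,1],[0.37,-0.98,0,0,0,0,1],[0.37,-0.98,0,0,0,0,1]]])

```text
time: 3.35
position: [0.4997, 0.2731, 0.2914]
tool_rot: [3.098, 0.515, -0.002]
ft_force: [1.0, -1.1, -0.6]
grip_width: 1.0
grip_force: 0.0
```

Emit:
play_rows(increments=[[[0.18,-0.49,0,0,0,0,1],[0.37,-0.98,0,0,0,0,1],[0.37,-0.98,0,0,0,0,1],[0.37,-0.98,0,0,0,0,1]]])

```text
time: 3.75
position: [0.503, 0.3778, 0.2913]
tool_rot: [3.097, 0.515, -0.002]
ft_force: [1.5, -0.8, 0.1]
grip_width: 0.999
grip_force: 0.0
```

```bash
python3 snap.py w2; python3 - <<'E'
import cv2,numpy as np
cv2.imwrite("pics/z1.png",np.vstack([cv2.resize(cv2.imread(f"pics/w{i}.png"),(400,300),interpolation=cv2.INTER_AREA) for i in(1,2)]))
E
```

```text
(no output)
```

View pics/z1.png

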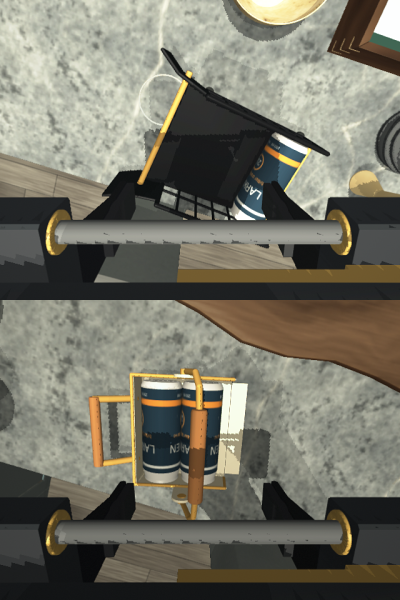

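The top panel (w1) shows the brass sill rod from about (188,73) to (143,182) in half-scale pixels. The bottom panel (w2) shows the bail grip at (201,108) to (196,205), the tail handle on the left, and the open tongue on the right.

```bash
python3 - <<'E'
from h import *
import json
def comps(n,lo,hi,box):
    i=cv2.imread(f"pics/{n}.png");m=cv2.inRange(cv2.cvtColor(i,cv2.COLOR_BGR2HSV),lo,hi)
    x0,y0,x1,y1=box;mm=np.zeros_like(m);mm[y0:y1,x0:x1]=m[y0:y1,x0:x1]
    k,l,s,c=cv2.connectedComponentsWithStats(mm);o=[]
    for j in range(1,k):
        if s[j,4]>80:
            r=cv2.minAreaRect(np.argwhere(l==j)[:,::-1].astype(np.float32));b=cv2.boxPoints(r)
            if np.linalg.norm(b[0]-b[1])<np.linalg.norm(b[1]-b[2]): e=(b[0]+b[1])/2,(b[2]+b[3])/2
            else: e=(b[1]+b[2])/2,(b[3]+b[0])/2
            o.append((e,s[j,4],i[l==j].mean(0).round()))
    return o
s1=json.load(open("pics/w1.json"));s2=json.load(open("pics/w2.json"))
for e,a,c in comps("w1",(15,140,120),(35,255,255),(200,100,320,320)):
    p=[onz(ray("wrist",q,s1),.047) for q in e];print("sill",np.round(e,1).tolist(),a,c,np.round(p,4).tolist())
for e,a,c in comps("w2",(5,120,80),(16,255,255),(120,80,420,340)):
    print("bar",np.round(e,1).tolist(),a,c)
    for z in(.14,.055): print(z,np.round([onz(ray("wrist",q,s2),z) for q in e],4).tolist())
for n,px in(("scene",[(342.3,235.3),(387.8,260.7)]),("side",[(334.2,244.7),(395.4,247.7)])):
    print(n,np.round([onz(ray(n,p),.047) for p in px],4).tolist())
print(s2["joint_positions"])
E
```

```text
sill [[297.20001220703125, 128.89999389648438], [223.1999969482422, 295.0]] 1352 [ 82. 172. 217.] [[0.5489, -0.0014, 0.047], [0.3941, 0.0159, 0.047]]
bar [[149.89999389648438, 154.60000610351562], [157.10000610351562, 266.29998779296875]] 1818 [ 74. 135. 202.]
0.14 [[0.5269, 0.488, 0.14], [0.4613, 0.4695, 0.14]]
0.055 [[0.508, 0.5164, 0.055], [0.4197, 0.4914, 0.055]]
bar [[225.8000030517578, 162.6999969482422], [313.20001220703125, 165.3000030517578]] 826 [ 53. 128. 208.]
0.14 [[0.5365, 0.4459, 0.14], [0.5513, 0.398, 0.14]]
0.055 [[0.521, 0.4597, 0.055], [0.5409, 0.3952, 0.055]]
bar [[354.3999938964844, 166.1999969482422], [323.70001220703125, 168.3000030517578]] 297 [ 51. 126. 206.]
0.14 [[0.5585, 0.3755, 0.14], [0.5516, 0.3917, 0.14]]
0.055 [[0.5506, 0.3647, 0.055], [0.5414, 0.3867, 0.055]]
bar [[318.6000061035156, 174.3000030517578], [310.6000061035156, 326.79998779296875]] 3750 [ 53.  95. 144.]
0.14 [[0.5474, 0.3934, 0.14], [0.4523, 0.3662, 0.14]]
0.055 [[0.5357, 0.389, 0.055], [0.4075, 0.3523, 0.055]]
scene [[0.5455, -0.0017, 0.047], [0.3871, 0.0168, 0.047]]
side [[0.5515, -0.0028, 0.047], [0.397, 0.0146, 0.047]]
[-0.022359876544264485, 0.3990556689281752, -0.8672825626287433, 1.483301099467629, 0.3060692809246166, 1.4022989081139716, -2.1437522198345516]
```

The three views agree. The sill middle is (0.4715, 0.007) with heading −96.4°. The bail grip is at (0.500, 0.380, 0.139) with heading −74°. Joint 7 is at −2.14, close to its −2.69 limit, so I'll flip the tool half a turn to gain margin.

Emit:
play_rows(increments=[[[0,0,0,0,0,-0.66,1],[0,0,0,0,0,-0.66,1],[0,0,0,0,0,-0.66,1],[0,0,0,0,0,-0.66,1],[0,0,0,0,0,-0.66,1],[0,0,0,0,0,-0.66,1],[0,0,0,0,0,-0.66,1]]])

```text
time: 4.5
position: [0.5042, 0.3752, 0.292]
tool_rot: [2.432, 1.982, -0.002]
ft_force: [0.1, -0.5, -0.0]
grip_width: 0.997
grip_force: 0.0
```

Emit:
play_rows(increments=[[[0,0,0,0,0,-0.66,1],[0,0,0,0,0,-0.66,1],[0,0,0,0,0,-0.66,1],[0,0,0,0,0,-0.66,1],[0,0,0,0,0,-0.66,1],[0,0,0,0,0,-0.66,1],[0,0,0,0,0,-0.66,1]]])

```text
time: 5.2
position: [0.5042, 0.3753, 0.2916]
tool_rot: [1.13, 2.928, -0.005]
ft_force: [1.0, 0.1, -0.5]
grip_width: 0.997
grip_force: 0.0
```

Emit:
play_rows(increments=[[[0,0,0,0,0,-0.65,1],[0,0,0,0,0,-0.65,1],[0,0,0,0,0,-0.65,1],[0,0,0,0,0,-0.65,1],[0,0,0,0,0,-0.65,1],[0,0,0,0,0,-0.65,1],[0,0,0,0,0,-0.65,1],[0,0,0,0,0,-0.65,1]]])

```text
time: 6.0
position: [0.504, 0.3758, 0.2915]
tool_rot: [-0.437, 3.11, -0.007]
ft_force: [0.3, -0.6, -0.9]
grip_width: 0.999
grip_force: 0.0
```

```bash
python3 - <<'E'
from h import *
print(ctrl.get_state()["joint_positions"].round(2),delta([.4999,.3798,.190],down(106).as_rotvec()))
E
```

```text
[ 0.23  0.64 -1.35  1.48  0.62  1.52  0.74] (array([0.029, 0.054, 1.015]), array([-0.003,  0.   , -0.   ]))
```

Emit:
play_rows(increments=[[[0.03,0.05,0.35,0,0,0,1],[0.03,0.05,0.7,0,0,0,1],[0.03,0.05,0.85,0,0,0,1],[0.03,0.05,1.0,0,0,0,1],[0.03,0.05,1.0,0,0,0,1]]])

```text
time: 6.5
position: [0.498, 0.382, 0.1907]
tool_rot: [0.44, -3.109, 0.003]
ft_force: [-0.4, 0.2, -0.2]
grip_width: 1.001
grip_force: 0.0
```

Emit:
play_rows(increments=[[[0,0,0.02,0,0,0,-1],[0,0,0.02,0,0,0,-1],[0,0,0.02,0,0,0,-1],[0,0,0.02,0,0,0,-1],[0,0,0.02,0,0,0,-1],[0,0,0.02,0,0,0,-1]]], squeeze=40)

```text
time: 7.1
position: [0.4977, 0.3836, 0.1904]
tool_rot: [-0.444, 3.11, 0.0]
ft_force: [0.5, 0.1, 0.3]
grip_width: 0.536
grip_force: 0.0
```

```bash
python3 snap.py w3; python3 - <<'E'
from h import *
print(ctrl.get_state()["joint_positions"].round(3))
E
```

```text
[ 0.194  0.71  -1.279  1.602  0.693  1.358  0.681]
```

View pics/w3.png

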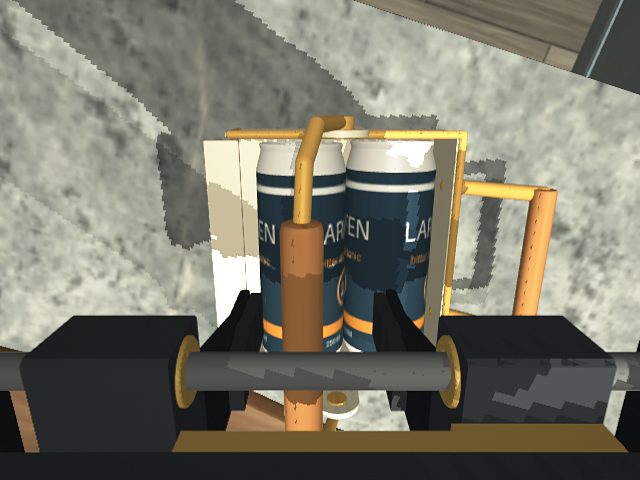

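The wrist view shows the bail bar at about (302,330) between the half-closed fingers, roughly 4 mm off centre. I'll shift slightly, keep closing, then lift.

Emit:
play_rows(increments=[[[0,-0.03,0,0,0,0,-1],[0,-0.03,0,0,0,0,-1],[0,-0.03,0,0,0,0,-1],[0,-0.03,0,0,0,0,-1],[0,-0.03,0,0,0,0,-1],[0,-0.03,0,0,0,0,-1],[0,-0.03,0,0,0,0,-1]]])

```text
time: 7.85
position: [0.4986, 0.3805, 0.1902]
tool_rot: [-0.444, 3.11, -0.001]
ft_force: [0.3, -1.6, 0.9]
grip_width: 0.171
grip_force: 40.0
```

Emit:
play_rows(increments=[[[0,0,-0.1,0,0,0,-1],[0,0,-0.2,0,0,0,-1],[0,0,-0.35,0,0,0,-1],[0,0,-0.55,0,0,0,-1],[0,0,-0.75,0,0,0,-1],[0,0,-0.9,0,0,0,-1],[0,0,-0.9,0,0,0,-1],[0,0,-0.9,0,0,0,-1]]])

```text
time: 8.65
position: [0.4985, 0.3807, 0.2805]
tool_rot: [-0.444, 3.109, -0.0]
ft_force: [0.1, -0.1, -8.8]
grip_width: 0.172
grip_force: 39.9
```

```bash
python3 snap.py s1 side; python3 snap.py c1 scene; python3 - <<'E'
from h import *
s=ctrl.get_state();print(s["joint_positions"].round(3),s["ft_force"],s["torque"])
a=cv2.imread("pics/s1.png")[250:430,270:470];b=cv2.imread("pics/c1.png")[260:440,190:390]
cv2.imwrite("pics/z2.png",np.hstack([cv2.resize(i,(400,360),interpolation=cv2.INTER_CUBIC) for i in(a,b)]))
E
```

```text
[ 0.212  0.622 -1.315  1.5    0.601  1.484  0.745] [-0.94658672  0.0838539  -8.70101904] [-0.03711011 -0.02834229  0.05653159]
```

View pics/z2.png

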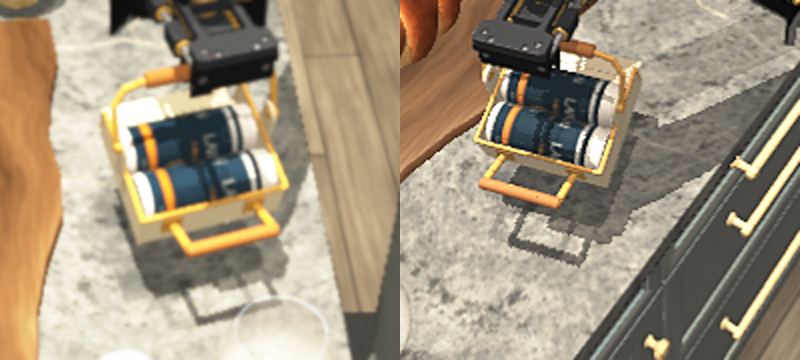

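The tray is lifted with both cans inside. The tail handle ends are at side (365,375.5) and (408,366.5), and scene (231,352) and (270,361). From these I'll work out the hang pitch and plan the carry.

```bash
python3 - <<'E'
from h import *
L,e1=tri([ray("scene",(231,352)),ray("side",(365,375.5))]);R,e2=tri([ray("scene",(270,361)),ray("side",(408,366.5))])
m=(L+R)/2;d=L-R;st=ctrl.get_state();g=st["position"]+Ro.from_rotvec(st["tool_rot"]).apply([0,0,.051])
h=np.degrees(np.arctan2(d[1],d[0]))-90;u=np.array([np.cos(np.radians(h)),np.sin(np.radians(h)),0])
r=m-g;print(m.round(4),e1,e2,"head",h.round(1),"tail rel grip fwd/side/up",(r@u).round(4),(r@np.cross([0,0,1],u)).round(4),r[2].round(4))
# solve lean(world) b and pitch p: tail = grip -64*(sin b,cos b) + Rp(-111,-20)
from scipy.optimize import fsolve
f=lambda v:[-.064*np.sin(v[0])-.111*np.cos(v[1])+.020*np.sin(v[1])-r@u, -.064*np.cos(v[0])-.111*np.sin(v[1])-.020*np.cos(v[1])-r[2]]
b,p=fsolve(f,[.2,.2]);print("world lean",b,"pitch deg",np.degrees(p))
E
```

```text
[0.4679 0.4864 0.108 ] [np.float64(1.5), np.float64(1.5)] [np.float64(1.6), np.float64(1.6)] head -70.7 tail rel grip fwd/side/up -0.1105 0.0066 -0.1201
world lean 0.21245986879885673 pitch deg 20.450692700123366
```

The hang geometry is as expected. Now I'll carry towards the rack, turning 22° to its heading.

Emit:
play_rows(increments=[[[0.03,-0.1,0,0,0,0.03,-1],[0.08,-0.25,0,0,0,0.07,-1],[0.14,-0.42,0,0,0,0.11,-1],[0.2,-0.58,0,0,0,0.15,-1],[0.26,-0.74,0,0,0,0.19,-1],[0.32,-0.9,0,0,0,0.22,-1],[0.34,-0.95,0,0,0,0.25,-1],[0.34,-0.95,0,0,0,0.25,-1]]])

```text
time: 9.55
position: [0.4926, 0.2774, 0.2794]
tool_rot: [-0.178, -3.136, 0.005]
ft_force: [0.3, -0.8, -8.9]
grip_width: 0.167
grip_force: 39.9
```

```bash
python3 - <<'E'
from h import *
print(ctrl.get_state()["joint_positions"].round(2),delta([.4795,.0779,.280],down(83.6).as_rotvec()))
E
```

```text
[ 0.49  0.44 -1.33  1.65  0.43  1.4   0.57] (array([-9.600e-02, -1.997e+00,  1.000e-03]), array([-0.002, -0.   , -0.001]))
```

Emit:
play_rows(increments=[[[0,-0.1,0,0,0,0,-1],[-0.02,-0.27,0,0,0,0,-1],[-0.03,-0.46,0,0,0,0,-1],[-0.04,-0.65,0,0,0,0,-1],[-0.05,-0.84,0,0,0,0,-1],[-0.05,-1.0,0,0,0,0,-1]]])

```text
time: 10.15
position: [0.4859, 0.1794, 0.2797]
tool_rot: [-0.17, -3.136, 0.001]
ft_force: [-0.0, -0.3, -7.4]
grip_width: 0.166
grip_force: 39.9
```

Emit:
play_rows(increments=[[[0,-0.17,0,0,0,0,-1],[-0.02,-0.34,0,0,0,0,-1],[-0.03,-0.51,0,0,0,0,-1],[-0.04,-0.68,0,0,0,0,-1],[-0.05,-0.83,0,0,0,0,-1],[-0.05,-0.92,0,0,0,0,-1],[-0.05,-0.95,0,0,0,0,-1],[-0.05,-0.95,0,0,0,0,-1]]])

```text
time: 10.95
position: [0.4807, 0.0854, 0.28]
tool_rot: [-0.171, -3.137, 0.001]
ft_force: [-1.2, -0.0, -8.5]
grip_width: 0.17
grip_force: 39.9
```

```bash
python3 snap.py s2 side; python3 snap.py c2 scene; python3 snap.py w4; python3 - <<'E'
from h import *
print(ctrl.get_state()["joint_positions"].round(2),delta([.4795,.0779,.280],down(83.6).as_rotvec()))
a=cv2.imread("pics/s2.png")[150:330,270:470];b=cv2.imread("pics/c2.png")[150:330,260:460];w=cv2.imread("pics/w4.png")
z=np.hstack([cv2.resize(i,(400,300) if 0 else (333,300),interpolation=cv2.INTER_CUBIC) for i in(a,b)])
cv2.imwrite("pics/z3.png",np.vstack([z,np.pad(cv2.resize(w,(400,300)),((0,0),(0,266),(0,0)))]))
E
```

```text
[ 1.1   0.08 -1.36  1.82  0.08  1.3   1.19] (array([ 0.006, -0.085,  0.002]), array([0.   , 0.   , 0.003]))
```

View pics/z3.png

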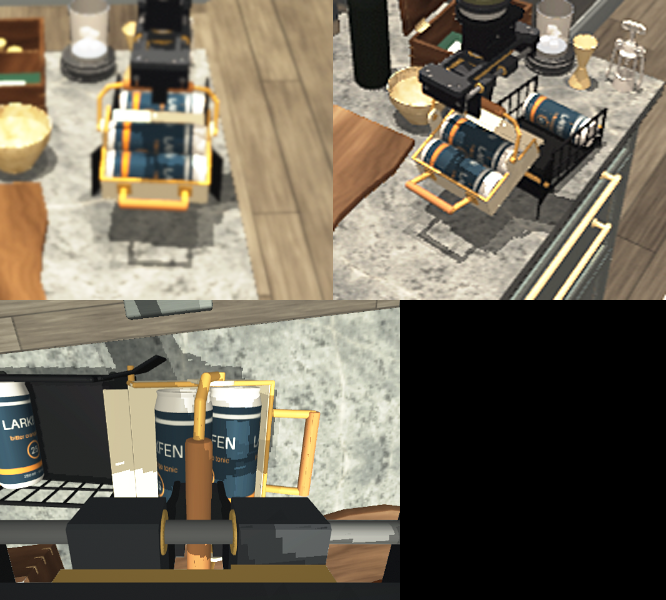

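The tray hovers in line with the rack, with both cans still in it. In the wrist view the tongue's outer corner is at full-scale (166,141). The handle ends are at side (341,270.6) and (382,267.6), and scene (304,268) and (347,273).

```bash
python3 - <<'E'
from h import *
import json
L,e1=tri([ray("scene",(305.5,268.2)),ray("side",(340.9,270.6))]);R,e2=tri([ray("scene",(347,273.5)),ray("side",(382.3,267.6))])
s=json.load(open("pics/w4.json"))
u=np.array([-.1115,-.9938,0]);v=np.cross([0,0,1],u);sill=np.array([.4715,.0068,.051])
f=lambda p:np.round([(p-sill)@u,(p-sill)@v,p[2]],4)
g=np.array(s["position"])-[0,0,.051]
print("tail L,R,mid",f(L),f(R),f((L+R)/2),e1,e2,"grip",f(g))
for z in(.115,.125,.135):
    print("lip corner",z,f(onz(ray("wrist",(166,141),s),z)),f(onz(ray("wrist",(177,290),s),z)))
# sill again from wrist: not visible
from scipy.optimize import fsolve
r=f((L+R)/2)-f(g)
q=lambda w:[-.064*np.sin(w[0])-.111*np.cos(w[1])+.020*np.sin(w[1])-r[0], -.064*np.cos(w[0])-.111*np.sin(w[1])-.020*np.cos(w[1])-r[2]]
b,p=fsolve(q,[.2,.2]);print(b,np.degrees(p))
E
```

```text
tail L,R,mid [-0.1912  0.0438  0.1015] [-0.1298 -0.0443  0.0785] [-0.1605 -0.0003  0.09  ] [np.float64(13.0), np.float64(13.0)] [np.float64(3.6), np.float64(3.6)] grip [-0.08    0.0005  0.2292]
lip corner 0.115 [ 0.0093 -0.0642  0.115 ] [0.012  0.0326 0.115 ]
lip corner 0.125 [ 0.0058 -0.0649  0.125 ] [0.0084 0.0281 0.125 ]
lip corner 0.135 [ 0.0023 -0.0657  0.135 ] [0.0048 0.0237 0.135 ]
-0.05431924800022012 31.66643571052102
```

The lip is centred to within about 2 mm and sits about 6 mm past the rod. I'll nudge it 4 mm forward and lower gently.

Emit:
play_rows(increments=[[[0,-0.04,0,0,0,0,-1],[0,-0.04,0.07,0,0,0,-1],[0,-0.04,0.17,0,0,0,-1],[0,-0.04,0.27,0,0,0,-1],[0,-0.04,0.36,0,0,0,-1],[0,-0.04,0.4,0,0,0,-1],[0,-0.04,0.4,0,0,0,-1]]])

```text
time: 11.8
position: [0.4802, 0.0811, 0.2393]
tool_rot: [-0.17, -3.135, -0.001]
ft_force: [0.6, 0.1, -8.3]
grip_width: 0.166
grip_force: 39.9
```

```bash
python3 snap.py w5; python3 snap.py s3 side; python3 snap.py c3 scene; python3 - <<'E'
from h import *
print(ctrl.get_state()["joint_positions"].round(3))
a=cv2.imread("pics/s3.png")[170:290,290:450];b=cv2.imread("pics/c3.png")[170:290,280:440];w=cv2.imread("pics/w5.png")
z=np.hstack([cv2.resize(i,(400,300),interpolation=cv2.INTER_CUBIC) for i in(a,b)])
cv2.imwrite("pics/z4.png",np.vstack([z,np.pad(cv2.resize(w,(400,300)),((0,0),(0,400),(0,0)))]))
E
```

```text
[ 1.046  0.147 -1.332  1.88   0.152  1.23   1.128]
```

View pics/z4.png

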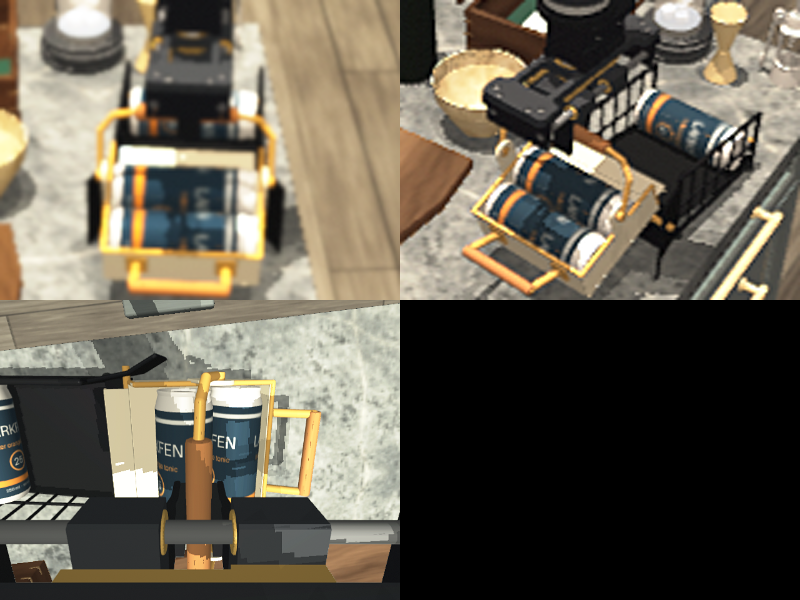

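The tray is entering between the flared guides, centred, with the tongue over the rod. I'll keep lowering and watch the force.

Emit:
play_rows(increments=[[[0,0,0.05,0,0,0,-1],[0,0,0.1,0,0,0,-1],[0,0,0.15,0,0,0,-1],[0,0,0.2,0,0,0,-1],[0,0,0.2,0,0,0,-1]]])

```text
time: 12.45
position: [0.4802, 0.0809, 0.2193]
tool_rot: [-0.171, -3.135, -0.0]
ft_force: [0.7, 0.1, -7.5]
grip_width: 0.165
grip_force: 39.9
```

Emit:
play_rows(increments=[[[0,0,0.03,0,0,0,-1],[0,0,0.06,0,0,0,-1],[0,0,0.06,0,0,0,-1]]])

```text
time: 12.75
position: [0.4805, 0.0809, 0.2139]
tool_rot: [-0.171, -3.136, 0.0]
ft_force: [-0.0, 0.3, -8.6]
grip_width: 0.169
grip_force: 39.9
```

Emit:
play_rows(increments=[[[0,0,0.03,0,0,0,-1],[0,0,0.05,0,0,0,-1],[0,0,0.05,0,0,0,-1]]])

```text
time: 13.05
position: [0.4805, 0.081, 0.2089]
tool_rot: [-0.171, -3.136, 0.0]
ft_force: [0.3, 0.0, -9.7]
grip_width: 0.17
grip_force: 39.9
```

Emit:
play_rows(increments=[[[0,0,0.03,0,0,0,-1],[0,0,0.05,0,0,0,-1],[0,0,0.05,0,0,0,-1]]])

```text
time: 13.35
position: [0.4809, 0.0809, 0.2067]
tool_rot: [-0.172, -3.135, 0.004]
ft_force: [-11.1, -3.3, 17.0]
grip_width: 0.169
grip_force: 40.1
```

```bash
python3 snap.py w6; python3 snap.py s4 side; python3 snap.py c4 scene; python3 - <<'E'
from h import *
a=cv2.imread("pics/s4.png")[170:290,290:450];b=cv2.imread("pics/c4.png")[170:290,280:440];w=cv2.imread("pics/w6.png")
z=np.hstack([cv2.resize(i,(400,300),interpolation=cv2.INTER_CUBIC) for i in(a,b)])
cv2.imwrite("pics/z5.png",np.vstack([z,np.hstack([cv2.resize(w,(400,300)),w[100:325,100:400].repeat(1,0)[:, :] if 0 else cv2.resize(w[100:340,80:400],(400,300))])]))
E
```

```text
(no output)
```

View pics/z5.png

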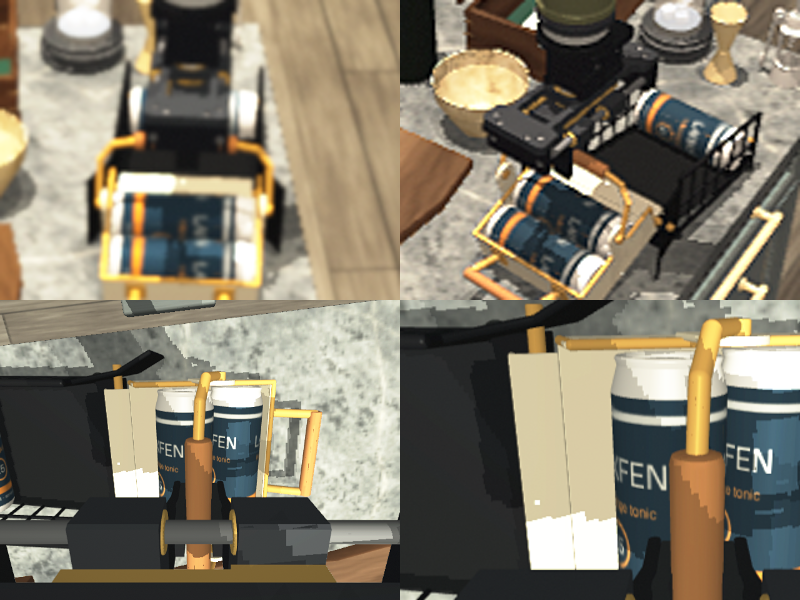

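The force rose to 17 N upward, so the tray has landed. In the crop the rod end shows at full-frame (188,124) and the tongue corner at (168,144), so the edge is past the rod. I'll compute by how much, and the tail height.

```bash
cat >> h.py <<'E'
u=np.array([-.1115,-.9938,0]);v=np.cross([0,0,1],u);sill=np.array([.4715,.0068,.051])
F=lambda p:np.round([(p-sill)@u,(p-sill)@v,p[2]],4)
E
python3 - <<'E'
from h import *
import json
s=json.load(open("pics/w6.json"))
print("rod",F(onz(ray("wrist",(188,124),s),.047)))
for z in(.055,.06,.07,.08):print("corner",F(onz(ray("wrist",(168,144),s),z)),"edge low",F(onz(ray("wrist",(176,300),s),z)))
# tail handle in wrist (half-scale composite): right bar ends
for z in(.04,.05,.06): print("tail",F(onz(ray("wrist",(508,178),s),z)),F(onz(ray("wrist",(490,308),s),z)))
print(ctrl.get_state()["ft_force"],ctrl.get_state()["torque"])
E
```

```text
rod [-0.0004 -0.0742  0.047 ]
corner [ 0.0095 -0.0634  0.055 ] edge low [0.0144 0.0337 0.055 ]
corner [ 0.0078 -0.0638  0.06  ] edge low [0.0126 0.0314 0.06  ]
corner [ 0.0043 -0.0645  0.07  ] edge low [0.0089 0.0266 0.07  ]
corner [ 0.0008 -0.0653  0.08  ] edge low [0.0052 0.0219 0.08  ]
tail [-0.1929 -0.0425  0.04  ] [-0.1929  0.0458  0.04  ]
tail [-0.1884 -0.044   0.05  ] [-0.1884  0.0408  0.05  ]
tail [-0.1839 -0.0455  0.06  ] [-0.1839  0.0359  0.06  ]
[-9.85869047 -3.05297851 15.8459406 ] [-0.67344469  2.06501969  0.01058244]
```

The sideways force of −11 N in x shows the tray's left side is rubbing a guide: it sits about 3 mm left with a slight yaw. I'll lift 12 mm, shift 3 mm right and 2 mm forward, correct the yaw by 1°, then lower again.

Emit:
play_rows(increments=[[[0,0,-0.08,0,0,0,-1],[0,0,-0.15,0,0,0,-1],[0.03,-0.02,-0.15,0,0,-0.012,-1],[0.03,-0.02,-0.15,0,0,-0.012,-1],[0.03,-0.02,-0.15,0,0,-0.012,-1]]])

```text
time: 14.0
position: [0.4772, 0.0792, 0.219]
tool_rot: [-0.143, -3.138, 0.001]
ft_force: [0.3, -0.9, -9.1]
grip_width: 0.167
grip_force: 39.9
```

Emit:
play_rows(increments=[[[0,0,0.03,0,0,0,-1],[0,0,0.06,0,0,0,-1],[0,0,0.09,0,0,0,-1],[0,0,0.11,0,0,0,-1],[0,0,0.12,0,0,0,-1],[0,0,0.12,0,0,0,-1]]])

```text
time: 14.6
position: [0.4776, 0.0794, 0.2075]
tool_rot: [-0.142, -3.138, 0.0]
ft_force: [-1.9, -0.1, -3.7]
grip_width: 0.173
grip_force: 40.0
```

Emit:
play_rows(increments=[[[0,0,0.02,0,0,0,-1],[0,0,0.03,0,0,0,-1],[0,0,0.03,0,0,0,-1]]])

```text
time: 14.9
position: [0.4781, 0.0792, 0.207]
tool_rot: [-0.142, -3.138, 0.004]
ft_force: [-10.0, -3.6, 20.8]
grip_width: 0.172
grip_force: 40.1
```

Contact starts at TCP z = 0.2075, the expected hooked height. I'll ease off and release.

Emit:
play_rows(increments=[[[0,0,-0.025,0,0,0,-1],[0,0,-0.025,0,0,0,0],[0,0,-0.025,0,0,0,0],[0,0,-0.025,0,0,0,0],[0,0,-0.025,0,0,0,0],[0,0,-0.025,0,0,0,0],[0,0,-0.025,0,0,0,0]]])

```text
time: 15.6
position: [0.4776, 0.0794, 0.2068]
tool_rot: [0.142, 3.138, 0.0]
ft_force: [-0.4, 0.0, -0.1]
grip_width: 0.493
grip_force: 0.0
```

Emit:
play_rows(increments=[[[0,0,-0.3,0,0,0,0],[0,0,-0.6,0,0,0,0],[0,0,-0.9,0,0,0,0],[0,0,-0.9,0,0,0,0],[0,0,-0.9,0,0,0,0]]])

```text
time: 16.1
position: [0.4777, 0.0792, 0.297]
tool_rot: [0.142, 3.137, -0.002]
ft_force: [-0.0, -0.7, -0.6]
grip_width: 0.499
grip_force: 0.0
```

```bash
python3 snap.py w7; python3 snap.py s5 side; python3 snap.py c5 scene; python3 - <<'E'
from h import *
print(ctrl.get_state()["joint_positions"].round(3))
a=cv2.imread("pics/s5.png")[170:290,290:450];b=cv2.imread("pics/c5.png")[170:290,280:440];w=cv2.imread("pics/w7.png")
z=np.hstack([cv2.resize(i,(400,300),interpolation=cv2.INTER_CUBIC) for i in(a,b)])
cv2.imwrite("pics/z6.png",np.vstack([z,np.hstack([cv2.resize(w,(400,300)),cv2.resize(w[100:340,160:480],(400,300))])]))
E
```

```text
[ 1.119  0.005 -1.317  1.811  0.004  1.331  1.282]
```

View pics/z6.png

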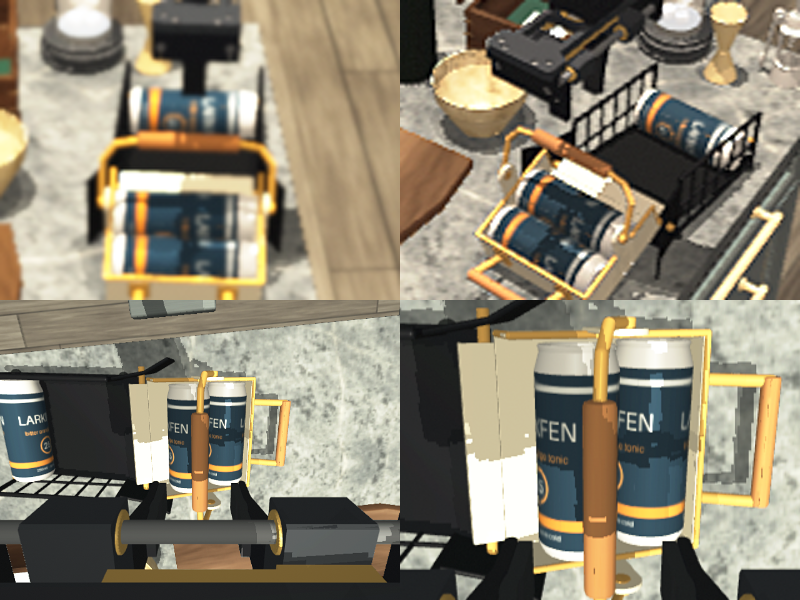

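The tray is hooked: the tongue edge is parallel to the rod and ahead of it, and both cans are inside. I'll measure the overlap and the tail handle from this view.

```bash
python3 - <<'E'
from h import *
import json
s=json.load(open("pics/w7.json"));r=lambda p,z:onz(ray("wrist",p,s),z)
print("rod",F(r((226.4,120),.047)),F(r((233.6,297.6),.047)))
print("edge",F(r((207.2,136),.058)),F(r((214.4,296),.058)))
a,b=r((457.6,162.4),.042),r((448,264),.042);print("tail",F(a),F(b),((a+b)/2).round(4))
a,b=r((395,143),.19),r((400,330),.157);print("bail fwd-ish",F(r((398,250),.157)))
E
```

```text
rod [-0.0008 -0.0754  0.047 ] [-0.0006  0.0768  0.047 ]
edge [ 0.0121 -0.0636  0.058 ] [0.0136 0.0704 0.058 ]
tail [-0.1872 -0.046   0.042 ] [-0.1895  0.0425  0.042 ] [0.4908 0.1942 0.042 ]
bail fwd-ish [-0.1207 -0.0077  0.157 ]
```

The lip is about 13 mm past the rod and centred to about 3 mm. The tail handle is at fwd −0.187, z 0.041. Next I'll approach it with the tool tilted 18° so it lines up with the tray.

```bash
cat >> h.py <<'E'
def tailpose(pitch,back=0.,tilt0=18.,lat=-.001,bar0=(-.187,-.010)):
    """TCP pose gripping tail bar with tray turned nose-down by pitch deg from hooked, about the rod"""
    a=np.radians(pitch);c=np.array([0.,-.004]) # rod centre rel sill top (fwd,up)
    d=np.array(bar0)-c; # nose-down turn: fwd'=f cos + z sin ; z'=-f sin + z cos
    q=c+[d[0]*np.cos(a)+d[1]*np.sin(a),-d[0]*np.sin(a)+d[1]*np.cos(a)]
    R=Ro.from_rotvec(v*np.radians(pitch-tilt0))*down(np.degrees(np.arctan2(-u[1],-u[0])))
    p=sill+q[0]*u+lat*v+np.array([0,0,q[1]])-R.apply([0,0,.051+back])
    return p,R.as_rotvec()
E
python3 - <<'E'
from h import *
for b in(.15,.02,0): p=tailpose(0,b);print(b,F(p[0]),delta(*p))
E
```

```text
0.15 [-0.2491 -0.001   0.2322] (array([-0.057,  1.765,  0.634]), array([0.2  , 0.001, 0.014]))
0.02 [-0.209  -0.001   0.1085] (array([-0.051,  1.363,  1.871]), array([0.2  , 0.001, 0.014]))
0 [-0.2028 -0.001   0.0895] (array([-0.05 ,  1.302,  2.061]), array([0.2  , 0.001, 0.014]))
```

Emit:
play_rows(increments=[[[-0.03,0.3,0,0,0,0.014,-0.2],[-0.03,0.6,0,0,0,0.014,-0.2],[-0.03,0.9,0,0,0,0.014,-0.2],[-0.03,0.9,0,0,0,0.014,-0.2]]])

```text
time: 16.65
position: [0.4869, 0.1742, 0.2957]
tool_rot: [-0.162, -3.134, -0.007]
ft_force: [-0.1, -0.2, 0.4]
grip_width: 0.405
grip_force: 0.0
```

Emit:
play_rows(increments=[[[-0.03,0.3,0.1,0.08,0,0,-0.2],[-0.03,0.6,0.3,0.15,0,0,-0.2],[-0.03,0.87,0.6,0.2,0,0,-0.2],[-0.03,0.87,0.6,0.2,0,0,-0.2],[-0.03,0.87,0.6,0.2,0,0,-0.2]]])

```text
time: 17.15
position: [0.4982, 0.2586, 0.2321]
tool_rot: [-0.157, -3.074, 0.488]
ft_force: [-0.2, 1.4, 0.4]
grip_width: 0.396
grip_force: 0.0
```

```bash
python3 snap.py w8;python3 - <<'E'
from h import *
import json
print(ctrl.get_state()["joint_positions"].round(3))
for b in(.05,0): p=tailpose(0,b);print(b,F(p[0]),delta(*p))
s=json.load(open("pics/w8.json"))
i=cv2.imread("pics/w8.png");m=cv2.inRange(cv2.cvtColor(i,cv2.COLOR_BGR2HSV),(5,100,80),(16,255,255));m[340:]=0
k,l,t,c=cv2.connectedComponentsWithStats(m)
for j in range(1,k):
    if t[j,4]>400:
        q=cv2.minAreaRect(np.argwhere(l==j)[:,::-1].astype(np.float32));print(t[j],[np.round(x,1) for x in q],"mid@.041",F(onz(ray("wrist",q[0],s),.041)))
E
```

```text
[ 0.174  0.52  -1.081  1.6    0.612  1.592  0.471]
0.05 [-0.2182 -0.001   0.1371] (array([ 0.006, -0.013,  1.023]), array([-0.001, -0.003,  0.004]))
0 [-0.2028 -0.001   0.0895] (array([ 0.004, -0.013,  1.523]), array([-0.001, -0.003,  0.004]))
[ 302  168   19  122 1819] [array([311. , 228.5]), array([121.,  18.]), np.float64(90.0)] mid@.041 [-0.187 -0.003  0.041]
[  16  180   65  160 3259] [array([ 48.8, 260.5]), array([163.8,  36.3]), np.float64(78.7)] mid@.041 [0.0762 0.0537 0.041 ]
```

The wrist view confirms the handle at fwd −0.187. Descending and gripping.

Emit:
play_rows(increments=[[[0,-0.01,0.35,0,0,0,-0.2],[0,-0.01,0.7,0,0,0,-0.2],[0,-0.01,1.0,0,0,0,-0.2],[0,-0.01,1.0,0,0,0,-0.2]]])

```text
time: 17.6
position: [0.4971, 0.2179, 0.1391]
tool_rot: [-0.179, -3.074, 0.495]
ft_force: [-0.2, -0.8, -0.4]
grip_width: 0.4
grip_force: 0.0
```

Emit:
play_rows(increments=[[[0,0,0.25,0,0,0,-0.2],[0,0,0.4,0,0,0,-0.2],[0,0,0.52,0,0,0,-0.2],[0,0,0.52,0,0,0,-0.2]]])

```text
time: 18.0
position: [0.4958, 0.206, 0.0918]
tool_rot: [-0.175, -3.079, 0.49]
ft_force: [-0.1, -0.5, 0.2]
grip_width: 0.401
grip_force: 0.0
```

Emit:
play_rows(increments=[[[0,0,0,0,0,0,-1],[0,0,0,0,0,0,-1],[0,0,0,0,0,0,-1],[0,0,0,0,0,0,-1],[0,0,0,0,0,0,-1],[0,0,0,0,0,0,-1]]])

```text
time: 18.6
position: [0.4962, 0.2082, 0.0928]
tool_rot: [-0.172, -3.082, 0.486]
ft_force: [1.2, 3.2, 1.7]
grip_width: 0.136
grip_force: 40.0
```

```bash
python3 - <<'E'
from h import *
st=ctrl.get_state();print(st["joint_positions"].round(3),F(st["position"]))
for p in(0,8,16,24,30,36,40,44,48):
    q=tailpose(p,lat=(np.array(st["position"])-sill)@v);print(p,F(q[0]),*delta(*q))
E
```

```text
[ 0.212  0.614 -1.     1.797  0.727  1.348  0.403] [-0.2029  0.0021  0.0928]
0 [-0.2028  0.0021  0.0895] [0.    0.009 0.032] [0.001 0.001 0.   ]
8 [-0.1949  0.0021  0.1173] [-0.    -0.151 -0.208] [-0.088  0.001  0.   ]
16 [-0.1832  0.0021  0.1437] [-0.    -0.344 -0.424] [-0.177  0.001  0.   ]
24 [-0.168   0.0021  0.1683] [-0.001 -0.564 -0.611] [-0.266  0.001  0.   ]
30 [-0.1544  0.0021  0.1852] [-0.001 -0.746 -0.73 ] [-0.332  0.001  0.   ]
36 [-0.1391  0.0021  0.2006] [-0.001 -0.938 -0.829] [-0.399  0.001  0.   ]
40 [-0.128   0.0021  0.2099] [-1.000e-03 -1.072e+00 -8.840e-01] [-0.443  0.001  0.   ]
44 [-0.1163  0.0021  0.2184] [-1.00e-03 -1.21e+00 -9.29e-01] [-0.488  0.001  0.   ]
48 [-0.1041  0.0021  0.2261] [-1.00e-03 -1.35e+00 -9.64e-01] [-0.532  0.001  0.   ]
```

Gripped. I'll plan a rigid turn of the measured pose about the rod.

```bash
cat >> h.py <<'E'
def tip(degs,st=None):
    """increments to turn the held tray nose-down by degs about the rod axis from the present pose"""
    st=st or ctrl.get_state();c=sill-[0,0,.004];p=np.array(st["position"]);W=Ro.from_rotvec(st["tool_rot"])
    for g in degs:
        Q=Ro.from_rotvec(v*np.radians(g));print(g,*delta(c+Q.apply(p-c),(Q*W).as_rotvec(),st))
E
python3 -c "
from h import *
tip([4,8,12,16,20,24])"
```

```text
4 [-0.    -0.078 -0.122] [-0.044 -0.     0.   ]
8 [-0.    -0.165 -0.239] [-0.089 -0.     0.   ]
12 [-0.    -0.26  -0.349] [-0.133 -0.     0.   ]
16 [-0.    -0.362 -0.452] [-0.178 -0.     0.   ]
20 [-0.    -0.47  -0.548] [-0.222 -0.     0.   ]
24 [-0.001 -0.586 -0.636] [-0.267 -0.     0.   ]
```

Emit:
play_rows(increments=[[[0,-0.04,-0.06,-0.022,0,0,-1],[0,-0.08,-0.12,-0.044,0,0,-1],[0,-0.12,-0.18,-0.067,0,0,-1],[0,-0.165,-0.24,-0.089,0,0,-1],[0,-0.21,-0.295,-0.111,0,0,-1],[0,-0.26,-0.35,-0.133,0,0,-1],[0,-0.26,-0.35,-0.133,0,0,-1]]], squeeze=50)

```text
time: 19.3
position: [0.4947, 0.193, 0.1342]
tool_rot: [-0.178, -3.127, 0.163]
ft_force: [1.5, 3.4, -3.2]
grip_width: 0.132
grip_force: 49.9
```

```bash
python3 -c "
from h import *
s=ctrl.get_state();print(s['joint_positions'].round(2),F(s['position']),s['torque'].round(2));print(Ro.from_rotvec(s['tool_rot']).as_matrix()[2].round(3));tip([4,8,12,16,18,20])"
```

```text
[ 0.48  0.5  -1.15  1.86  0.57  1.2   0.57] [-0.1876  0.0023  0.1342] [ 1.05 -0.46  0.1 ]
[-0.001 -0.104 -0.995]
4 [-0.    -0.078 -0.121] [-0.044  0.     0.   ]
8 [-0.001 -0.165 -0.237] [-0.089  0.     0.   ]
12 [-0.001 -0.26  -0.346] [-0.133  0.     0.   ]
16 [-0.001 -0.361 -0.448] [-0.178  0.     0.   ]
18 [-0.001 -0.415 -0.497] [-0.2  0.   0. ]
20 [-0.001 -0.47  -0.543] [-0.222  0.     0.   ]
```

Emit:
play_rows(increments=[[[0,-0.04,-0.06,-0.022,0,0,-1],[0,-0.08,-0.12,-0.044,0,0,-1],[0,-0.12,-0.18,-0.067,0,0,-1],[0,-0.165,-0.24,-0.089,0,0,-1],[0,-0.21,-0.295,-0.111,0,0,-1],[0,-0.26,-0.35,-0.133,0,0,-1],[0,-0.26,-0.35,-0.133,0,0,-1]]])

```text
time: 20.0
position: [0.492, 0.1703, 0.1712]
tool_rot: [0.179, 3.127, 0.161]
ft_force: [1.1, 1.1, -3.2]
grip_width: 0.13
grip_force: 49.9
```

```bash
python3 -c "
from h import *
s=ctrl.get_state();print(s['joint_positions'].round(2),F(s['position']),s['torque'].round(2));print(Ro.from_rotvec(s['tool_rot']).as_matrix()[2].round(3));tip([2,4,6,8,12])"; python3 snap.py c6 scene; python3 snap.py s6 side; python3 - <<'E'
import cv2,numpy as np
a=cv2.imread("pics/s6.png")[150:270,290:450];b=cv2.imread("pics/c6.png")[160:280,280:440]
cv2.imwrite("pics/z7.png",np.hstack([cv2.resize(i,(400,300),interpolation=cv2.INTER_CUBIC) for i in(a,b)]))
E
```

```text
[ 0.81  0.41 -1.32  1.91  0.35  1.09  0.82] [-0.1648  0.0021  0.1712] [ 0.31 -0.44  0.12]
[ 0.     0.102 -0.995]
2 [-0.    -0.038 -0.061] [-0.022  0.    -0.   ]
4 [-0.    -0.079 -0.121] [-0.044  0.    -0.   ]
6 [-0.    -0.121 -0.179] [-0.067  0.    -0.   ]
8 [-0.    -0.166 -0.235] [-0.089  0.    -0.   ]
12 [-0.001 -0.26  -0.344] [-0.133  0.    -0.   ]
```

View pics/z7.png

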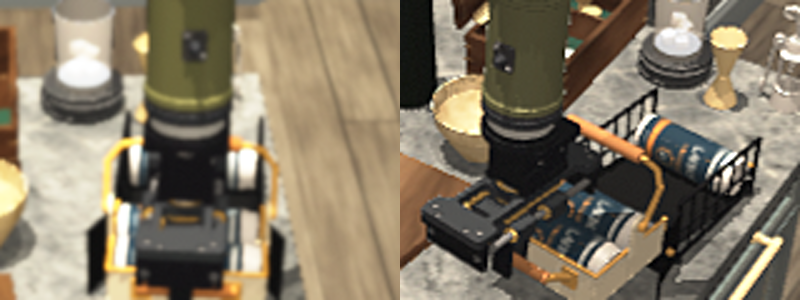

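The tray is tipping about the sill with both cans still inside and the bail fallen forward, as expected. From here I'll tip more slowly.

Emit:
play_rows(increments=[[[0,-0.018,-0.03,-0.011,0,0,-1],[0,-0.038,-0.06,-0.022,0,0,-1],[0,-0.058,-0.09,-0.033,0,0,-1],[0,-0.079,-0.12,-0.044,0,0,-1],[0,-0.1,-0.15,-0.056,0,0,-1],[0,-0.121,-0.178,-0.067,0,0,-1],[0,-0.143,-0.207,-0.078,0,0,-1],[0,-0.166,-0.235,-0.089,0,0,-1]]])

```text
time: 20.9
position: [0.489, 0.1529, 0.1927]
tool_rot: [0.172, 3.102, 0.38]
ft_force: [-0.2, 1.4, -2.5]
grip_width: 0.133
grip_force: 49.9
```

Emit:
play_rows(increments=[[[0,-0.018,-0.03,-0.011,0,0,-1],[0,-0.018,-0.03,-0.011,0,0,-1],[0,-0.038,-0.06,-0.022,0,0,-1],[0,-0.038,-0.06,-0.022,0,0,-1],[0,-0.058,-0.09,-0.033,0,0,-1],[0,-0.058,-0.09,-0.033,0,0,-1],[0,-0.079,-0.12,-0.044,0,0,-1],[0,-0.079,-0.12,-0.044,0,0,-1]]])

```text
time: 21.7
position: [0.4885, 0.1418, 0.2026]
tool_rot: [0.174, 3.082, 0.484]
ft_force: [0.4, -0.1, -3.4]
grip_width: 0.131
grip_force: 49.9
```

```bash
python3 -c "
from h import *
s=ctrl.get_state();print(s['joint_positions'].round(3),F(s['position']),s['torque'].round(2));R=Ro.from_rotvec(s['tool_rot']).as_matrix();print(R[2].round(3),np.degrees(np.arcsin(R[2,1]))+18);tip([2,4,6,8])"
```

```text
[ 1.089  0.261 -1.362  1.956 -0.042  1.018  1.227] [-0.1361  0.0019  0.2026] [-0.5  -0.12  0.04]
[ 0.     0.307 -0.952] 35.850792206625265
2 [-0.    -0.038 -0.061] [-0.022  0.     0.   ]
4 [-0.    -0.079 -0.121] [-0.044  0.     0.   ]
6 [-0.    -0.121 -0.179] [-0.067  0.     0.   ]
8 [-0.    -0.165 -0.236] [-0.089  0.     0.   ]
```

I've already viewed 11 pictures, one over the limit of 10. From here I'll check with numbers only, using forces and colour masks.

Emit:
play_rows(increments=[[[0,-0.018,-0.03,-0.011,0,0,-1],[0,-0.018,-0.03,-0.011,0,0,-1],[0,-0.038,-0.06,-0.022,0,0,-1],[0,-0.038,-0.06,-0.022,0,0,-1],[0,-0.058,-0.09,-0.033,0,0,-1],[0,-0.058,-0.09,-0.033,0,0,-1],[0,-0.079,-0.12,-0.044,0,0,-1],[0,-0.079,-0.12,-0.044,0,0,-1]]])

```text
time: 22.5
position: [0.4876, 0.1308, 0.2118]
tool_rot: [0.173, 3.059, 0.59]
ft_force: [0.7, -0.9, -0.9]
grip_width: 0.133
grip_force: 49.9
```

```bash
cat > cans.py <<'E'
import sys,os
from h import *
s=ctrl.get_state();print(s['joint_positions'].round(3),F(s['position']),"F",s['ft_force'].round(1),"T",s['torque'].round(2),"pitch",np.degrees(np.arcsin(Ro.from_rotvec(s['tool_rot']).as_matrix()[2,1]))+18)
for n in("scene","side"):
    i=ctrl.get_image(n)[...,::-1];cv2.imwrite(f"pics/{sys.argv[1]}_{n}.png",i)
    # dark blue can bodies inside the rack's neighbourhood, as fwd/lat on a plane at can-axis height
    m=cv2.inRange(cv2.cvtColor(i,cv2.COLOR_BGR2HSV),(95,70,40),(115,255,160))
    ys,xs=np.nonzero(m);P=np.array([F(onz(ray(n,(x,y)),.05)) for x,y in zip(xs,ys) if 250<x<460 and 150<y<300])
    k=(P[:,0]>-.25)&(P[:,0]<.3)&(abs(P[:,1])<.09)
    print(n,"blue px by fwd(mm, 20 bins from -240):",np.histogram(P[k,0]*1000,np.arange(-240,301,20))[0])
E
python3 cans.py k1; python3 - <<'E'
from h import *
# baseline on the earlier pre-tip pictures for comparison
for n,f in(("scene","c5"),("side","s5"),("scene","c6"),("side","s6")):
    i=cv2.imread(f"pics/{f}.png");m=cv2.inRange(cv2.cvtColor(i,cv2.COLOR_BGR2HSV),(95,70,40),(115,255,160))
    ys,xs=np.nonzero(m);P=np.array([F(onz(ray(n,(x,y)),.05)) for x,y in zip(xs,ys) if 250<x<460 and 150<y<300])
    k=(abs(P[:,1])<.09);print(f,np.histogram(P[k,0]*1000,np.arange(-240,301,20))[0])
E
```

```text
[ 1.173  0.225 -1.365  1.965 -0.17   1.025  1.364] [-0.125   0.0022  0.2118] F [ 0.7 -0.9 -0.9] T [-0.5  -0.23  0.05] pitch 39.83123459860327
scene blue px by fwd(mm, 20 bins from -240): [ 0  0  0  0  0  0  0  0  0  0  0  0  0  5 46 80 92 68 73 31 94 18  0  0
  0  0  0]
side blue px by fwd(mm, 20 bins from -240): [ 0  0  0  0  0  0  0  0  0  0  0  0  0 12 28 49 10  0  1  0  0  0  0  0
  0  0  0]
c5 [  0   0   0   0   0 106 165  73  88 146 109   0   0   0   0   0   0   2
  39  75  95  17   0   0   0   0   0]
s5 [  0   0   0   0   0  79 151 132  56 106 146  55   0   0   0   0   0   8
  18  47  71  13   0   0   0   0   0]
c6 [ 0  0  0  0  0  0  0  0 48 61 51 43 53 18  0  0  0  1 41 75 95 17  0  0
  0  0  0]
s6 [0 0 0 0 0 0 0 0 0 1 3 6 4 0 3 0 0 0 1 0 1 0 0 0 0 0 0]
```

The cans appear to have rolled into the rack: blue pixels now lie only at fwd +40 to +200 mm. I'll tip 4° more to be sure and check again.

Emit:
play_rows(increments=[[[0,-0.018,-0.03,-0.011,0,0,-1],[0,-0.038,-0.06,-0.022,0,0,-1],[0,-0.058,-0.09,-0.033,0,0,-1],[0,-0.079,-0.12,-0.044,0,0,-1],[0,-0.079,-0.12,-0.044,0,0,-1],[0,-0.079,-0.12,-0.044,0,0,-1],[0,-0.079,-0.12,-0.044,0,0,-1]]])

```text
time: 23.3
position: [0.4861, 0.1193, 0.2199]
tool_rot: [0.17, 3.033, 0.695]
ft_force: [1.8, 0.4, -1.0]
grip_width: 0.136
grip_force: 49.9
```

```bash
python3 cans.py k2; python3 -c "
from h import *
tip([-4,-8,-12,-16,-20])"
```

```text
[ 1.25   0.203 -1.366  1.974 -0.279  1.044  1.488] [-0.1134  0.0019  0.2199] F [ 1.8  0.4 -1. ] T [-0.53 -0.34 -0.  ] pitch 43.795963150638926
scene blue px by fwd(mm, 20 bins from -240): [ 0  0  0  0  0  0  0  0  0  0  0  0  0  3 47 80 96 61 81 35 80 18  0  0
  0  0  0]
side blue px by fwd(mm, 20 bins from -240): [ 0  0  0  0  0  0  0  0  0  0  0  0  0  0  8 49 67 56 14  0  0  0  0  0
  0  0  0]
-4 [0.    0.07  0.126] [ 0.044  0.    -0.   ]
-8 [0.    0.131 0.257] [ 0.089  0.    -0.   ]
-12 [0.    0.182 0.392] [ 0.133  0.    -0.   ]
-16 [0.    0.224 0.53 ] [ 0.178  0.    -0.   ]
-20 [0.    0.256 0.671] [ 0.222  0.    -0.   ]
```

The distribution is unchanged and the tool carries almost no load, so the tray is empty. Lowering it the same way.

Emit:
play_rows(increments=[[[0,0.036,0.062,0.022,0,0,-1],[0,0.07,0.126,0.044,0,0,-1],[0,0.102,0.191,0.067,0,0,-1],[0,0.131,0.257,0.089,0,0,-1],[0,0.158,0.324,0.111,0,0,-1],[0,0.182,0.392,0.133,0,0,-1],[0,0.182,0.392,0.133,0,0,-1]]])

```text
time: 24.1
position: [0.4887, 0.1541, 0.1921]
tool_rot: [0.169, 3.103, 0.377]
ft_force: [-1.4, 0.8, -1.3]
grip_width: 0.134
grip_force: 49.9
```

Emit:
play_rows(increments=[[[0,0.036,0.062,0.022,0,0,-1],[0,0.07,0.126,0.044,0,0,-1],[0,0.102,0.191,0.067,0,0,-1],[0,0.131,0.257,0.089,0,0,-1],[0,0.158,0.324,0.111,0,0,-1],[0,0.182,0.392,0.133,0,0,-1],[0,0.182,0.392,0.133,0,0,-1]]])

```text
time: 24.8
position: [0.4918, 0.1801, 0.1582]
tool_rot: [-0.173, -3.136, -0.053]
ft_force: [-0.1, 0.7, -1.0]
grip_width: 0.129
grip_force: 49.9
```

```bash
python3 cans.py k3; python3 -c "
from h import *
tip([-4,-8,-12,-16,-18,-20,-22])"
```

```text
[ 0.567  0.332 -1.081  1.901  0.298  1.081  0.832] [-0.1745  0.0008  0.1582] F [-0.1  0.7 -1. ] T [ 0.22 -0.14  0.03] pitch 19.912872692739498
scene blue px by fwd(mm, 20 bins from -240): [  0   0   0   0   0   0   0   0   0   0   0   0   0   4  55  85  31  69
 103  72  96  18   0   0   0   0   0]
side blue px by fwd(mm, 20 bins from -240): [ 0  0  0  0  0  0  0  0  0  0  0  0  0  0  1  8 15  1  7  2  0  0  0  0
  0  0  0]
-4 [-0.     0.069  0.127] [ 0.044 -0.     0.   ]
-8 [-0.     0.13   0.258] [ 0.089 -0.     0.   ]
-12 [-0.     0.181  0.393] [ 0.133 -0.     0.   ]
-16 [-0.001  0.223  0.531] [ 0.178 -0.     0.   ]
-18 [-0.001  0.24   0.601] [ 0.2 -0.   0. ]
-20 [-0.001  0.254  0.672] [ 0.222 -0.     0.   ]
-22 [-0.001  0.267  0.743] [ 0.244 -0.     0.   ]
```

Emit:
play_rows(increments=[[[0,0.036,0.062,0.022,0,0,-1],[0,0.07,0.126,0.044,0,0,-1],[0,0.102,0.191,0.067,0,0,-1],[0,0.131,0.257,0.089,0,0,-1],[0,0.158,0.324,0.111,0,0,-1],[0,0.182,0.392,0.133,0,0,-1],[0,0.182,0.392,0.133,0,0,-1]]])

```text
time: 25.6
position: [0.4944, 0.1989, 0.1197]
tool_rot: [-0.174, -3.113, 0.273]
ft_force: [-0.1, 0.4, -1.6]
grip_width: 0.135
grip_force: 49.9
```

Emit:
play_rows(increments=[[[0,0.018,0.03,0.011,0,0,-1],[0,0.036,0.062,0.022,0,0,-1],[0,0.053,0.094,0.033,0,0,-1],[0,0.07,0.126,0.044,0,0,-1],[0,0.086,0.159,0.056,0,0,-1],[0,0.086,0.159,0.056,0,0,-1]]])

```text
time: 26.2
position: [0.4952, 0.2049, 0.1024]
tool_rot: [-0.172, -3.094, 0.412]
ft_force: [-0.3, -0.6, -1.6]
grip_width: 0.132
grip_force: 49.9
```

```bash
python3 cans.py k4; python3 -c "
from h import *
tip([-1,-2,-3,-4])"
```

```text
[ 0.179  0.517 -0.901  1.816  0.611  1.267  0.497] [-0.1995  0.0014  0.1024] F [-0.3 -0.6 -1.6] T [ 0.47 -0.12 -0.  ] pitch 2.831691052233756
scene blue px by fwd(mm, 20 bins from -240): [  0   0   0   0   0   0   0   0   0   0   0   0   0   5  63 103 109  80
 104  72  96  18   0   0   0   0   0]
-1 [-0.     0.018  0.031] [0.011 0.    0.   ]
-2 [-0.     0.036  0.063] [0.022 0.    0.   ]
-3 [-0.     0.053  0.095] [0.033 0.    0.   ]
-4 [-0.     0.07   0.127] [0.044 0.    0.   ]Traceback (most recent call last):
  File "cans.py", line 9, in <module>
    k=(P[:,0]>-.25)&(P[:,0]<.3)&(abs(P[:,1])<.09)
       ~^^^^^
IndexError: too many indices for array: array is 1-dimensional, but 2 were indexed
```

Emit:
play_rows(increments=[[[0,0.018,0.031,0.011,0,0,-1],[0,0.036,0.063,0.022,0,0,-1],[0,0.045,0.08,0.028,0,0,-1],[0,0.053,0.095,0.033,0,0,-1],[0,0.053,0.095,0.033,0,0,-1]]])

```text
time: 26.8
position: [0.4957, 0.2072, 0.0926]
tool_rot: [-0.172, -3.08, 0.492]
ft_force: [-1.4, -0.3, 1.5]
grip_width: 0.134
grip_force: 49.9
```

The tail is down: the force has unloaded at the original height. Releasing, opening only partway, and backing straight out.

Emit:
play_rows(increments=[[[0,0,0,0,0,0,-0.2],[0,0,0,0,0,0,-0.2],[0,0,0,0,0,0,-0.2],[0,0,0,0,0,0,-0.2],[0,0,0,0,0,0,-0.2],[0,0,0,0,0,0,-0.2]]])

```text
time: 27.4
position: [0.496, 0.2068, 0.0926]
tool_rot: [-0.173, -3.08, 0.491]
ft_force: [0.3, 0.2, -0.3]
grip_width: 0.395
grip_force: 0.0
```

Emit:
play_rows(increments=[[[0,0,-0.15,0,0,0,-0.2],[0,0,-0.4,0,0,0,-0.2],[0,0,-0.7,0,0,0,-0.2],[0,0,-1,0,0,0,-0.2],[0,0,-1,0,0,0,-0.2]]])

```text
time: 27.9
position: [0.5006, 0.2413, 0.1926]
tool_rot: [-0.171, -3.088, 0.484]
ft_force: [-0.4, 0.3, 0.0]
grip_width: 0.397
grip_force: 0.0
```

Emit:
play_rows(increments=[[[0,0,-0.3,0,0,0,-0.2],[0,0,-0.6,0,0,0,-0.2],[0,0,-0.9,0,0,0,-0.2],[0,0,-0.9,0,0,0,-0.2],[0,0,-0.9,0,0,0,-0.2]]])

```text
time: 28.4
position: [0.5024, 0.266, 0.2736]
tool_rot: [-0.172, -3.081, 0.49]
ft_force: [-0.5, -0.0, -0.5]
grip_width: 0.399
grip_force: 0.0
```

```bash
python3 cans.py k5; python3 snap.py w9; python3 - <<'E'
from h import *
import json
s=json.load(open("pics/w9.json"));i=cv2.imread("pics/w9.png");H=cv2.cvtColor(i,cv2.COLOR_BGR2HSV)
m=cv2.inRange(H,(5,100,80),(16,255,255));m[340:]=0
k,l,t,c=cv2.connectedComponentsWithStats(m)
for j in range(1,k):
    if t[j,4]>300:
        q=cv2.minAreaRect(np.argwhere(l==j)[:,::-1].astype(np.float32));print("wood",t[j],np.round(q[0]),"@.041",F(onz(ray("wrist",q[0],s),.041)))
# cream tongue edge: cream pixels on the floor plane, fwd-most per lateral strip
P=[]
for y in range(60,340,4):
    for x in range(0,640,2):
        h,sa,va=H[y,x]
        if 15<h<32 and 15<sa<110 and va>120: P.append(F(onz(ray("wrist",(x,y),s),.058)))
P=np.array(P)
for lat in np.arange(-.06,.07,.02):
    q=P[(abs(P[:,1]-lat)<.006)&(P[:,0]<.03)&(P[:,0]>-.15)]
    if len(q): print("lat",lat.round(2),"cream fwd max",np.percentile(q[:,0],98).round(4),len(q))
E
```

```text
[ 0.077  0.441 -0.954  1.537  0.528  1.623  0.534] [-0.261   0.0018  0.2736] F [-0.5 -0.  -0.5] T [ 0.49 -0.15  0.  ] pitch -0.06228672735573326
scene blue px by fwd(mm, 20 bins from -240): [  0   0   0   0   0   0   0   0   0   0   0   0   0   2  74 103 109  82
 104  73  96  18   0   0   0   0   0]
side blue px by fwd(mm, 20 bins from -240): [ 0  0  0  0  0  0  0  0  0  0  0  0  0  0  3 14  0  0  0  0  0  0  0  0
  0  0  0]
wood [ 310  156   16  109 1361] [318. 210.] @.041 [-0.1853 -0.0033  0.041 ]
wood [   0  165  113  145 3824] [ 52. 243.] @.041 [0.114  0.0543 0.041 ]
lat -0.06 cream fwd max -0.0512 36
lat -0.04 cream fwd max -0.0681 39
lat -0.02 cream fwd max -0.0547 39
lat 0.0 cream fwd max -0.0465 32
lat 0.02 cream fwd max -0.0137 24
lat 0.04 cream fwd max -0.0139 16
lat 0.06 cream fwd max -0.018 35
```

The tail is back where it was (fwd −0.185) and all three cans are in the rack. One check remains: the lip overlap from the same overhead pose as before.

```bash
python3 -c "
from h import *
import json
s=json.load(open('pics/w7.json'));print(delta(s['position'],s['tool_rot']))"
```

```text
(array([ 0.035, -1.855,  0.347]), array([-0.201, -0.004, -0.014]))
```

Emit:
play_rows(increments=[[[0,-0.3,-0.1,-0.1,0,0,-0.2],[0.02,-0.6,-0.1,-0.2,0,-0.014,-0.2],[0.02,-0.9,-0.1,-0.2,0,-0.014,-0.2],[0.02,-0.9,-0.1,-0.2,0,-0.014,-0.2]]])

```text
time: 28.95
position: [0.4936, 0.1737, 0.3105]
tool_rot: [-0.168, -3.135, 0.011]
ft_force: [1.2, -0.0, 0.3]
grip_width: 0.402
grip_force: 0.0
```

```bash
python3 -c "
from h import *
import json
s=json.load(open('pics/w7.json'));print(delta(s['position'],s['tool_rot']))"
```

```text
(array([ 0.056, -0.956,  0.142]), array([-0.003, -0.002, -0.01 ]))
```

Emit:
play_rows(increments=[[[0.05,-0.35,0,0,0,-0.01,-0.2],[0.05,-0.7,0.05,0,0,-0.01,-0.2],[0.05,-0.95,0.1,0,0,-0.01,-0.2],[0.05,-0.95,0.13,0,0,-0.01,-0.2],[0.05,-0.95,0.13,0,0,-0.01,-0.2],[0.05,-0.95,0.13,0,0,-0.01,-0.2]]])

```text
time: 29.55
position: [0.4774, 0.0911, 0.2976]
tool_rot: [-0.114, -3.135, 0.001]
ft_force: [0.3, 0.4, 0.6]
grip_width: 0.4
grip_force: 0.0
```

```bash
python3 snap.py w10; python3 - <<'E'
from h import *
import json
for n in("w7","w10"):
    s=json.load(open(f"pics/{n}.json"));i=cv2.imread(f"pics/{n}.png");H=cv2.cvtColor(i,cv2.COLOR_BGR2HSV).astype(int)
    br=(H[...,0]>14)&(H[...,0]<32)&(H[...,1]>140)&(H[...,2]>90)
    cr=(H[...,0]>10)&(H[...,0]<35)&(H[...,1]>20)&(H[...,1]<110)&(H[...,2]>110)
    for y in range(108,160,6):
        run=lambda m:[(int(a[0]),int(a[-1])) for a in np.split(np.nonzero(m[y,150:300])[0]+150,np.nonzero(np.diff(np.nonzero(m[y,150:300])[0])>1)[0]+1) if len(a)>4]
        print(n,y,"brass",[(r,F(onz(ray("wrist",(np.mean(r),y),s),.047))[:2].tolist()) for r in run(br)],"cream",[(r,F(onz(ray("wrist",(r[0],y),s),.058))[:2].tolist()) for r in run(cr)])
E
```

```text
w7 108 brass [((221, 230), [-0.0005, -0.0843])] cream []
w7 114 brass [] cream []
w7 120 brass [((226, 231), [-0.0024, -0.0754])] cream []
w7 126 brass [((222, 231), [-0.0007, -0.0708]), ((234, 239), [-0.0085, -0.071]), ((245, 299), [-0.0364, -0.0716])] cream []
w7 132 brass [((222, 231), [-0.0005, -0.0662])] cream [((235, 299), [-0.0093, -0.067])]
w7 138 brass [] cream [((206, 299), [0.0131, -0.062])]
w7 144 brass [] cream [((207, 299), [0.0126, -0.0575])]
w7 150 brass [] cream [((207, 299), [0.0129, -0.053])]
w7 156 brass [] cream [((208, 299), [0.0124, -0.0484])]
w10 108 brass [((208, 214), [0.0005, -0.0855])] cream []
w10 114 brass [((208, 215), [0.0003, -0.081])] cream []
w10 120 brass [] cream []
w10 126 brass [((209, 217), [-0.0005, -0.072]), ((229, 299), [-0.0407, -0.0736])] cream []
w10 132 brass [((293, 299), [-0.066, -0.0701])] cream [((150, 156), [0.0452, -0.0661]), ((192, 292), [0.013, -0.0674])]
w10 138 brass [((290, 299), [-0.0649, -0.0654])] cream [((150, 159), [0.0455, -0.0616]), ((192, 220), [0.0133, -0.0629]), ((222, 289), [-0.0098, -0.0638])]
w10 144 brass [((289, 299), [-0.0646, -0.0607])] cream [((150, 162), [0.0459, -0.0571]), ((192, 220), [0.0135, -0.0584]), ((222, 288), [-0.0097, -0.0593])]
w10 150 brass [((289, 299), [-0.0647, -0.056])] cream [((150, 161), [0.0462, -0.0525]), ((193, 288), [0.0129, -0.0539])]
w10 156 brass [((288, 298), [-0.0641, -0.0513])] cream [((193, 287), [0.0132, -0.0493])]
```

The lip is 13 mm past the rod, the tail is down, the cans are racked and the robot is clear. Handing in.

```bash
python3 -c "
from bench import ctrl
print(ctrl.close_job())"
```

```text
the job is handed in; nothing more can be done
None
```

I handed the job in at about 30 s: both cans are in the rack behind the first, and the empty tray is released, hooked about 13 mm past the sill with its tail on the worktop; I viewed 11 pictures against the limit of 10, so the end state was checked only by colour masks and forces.

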